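Exchange the specimen cup behind the stain bottles

ROBOT

A 6-joint arm with a two-finger parallel gripper is mounted at the origin on a cart in front of the work surface, level with it; the furniture and walls round the work are solid. World frame = base frame: x ahead of the robot, y to its left, z up, the work surface at z = 0. Lengths are in mm, angles in degrees, forces in N, time in s.
With the tool pointing down it reaches from about 300 to 850 mm from the base axis. Payload 4.2 kg.
Tool frame: the origin (TCP) lies midway between the tips of the shut fingers; the grasp point (between the pads) lies 19 mm behind it; z points along the fingers, y is the line along which they close (so a half turn about z gives the same grasp; the last joint's range is limited). The gripper opens to 91 mm and grips with 3 to 60 N. Pads are 32 mm wide; open, the fingers measure 118 mm over their backs; the gripper's body (76 mm by 178 mm) begins 60 mm behind the grasp point.
Start: joints at [-1.146, 18.312, 89.639, -0, 72.044, -1.146], TCP at [575.016, 0, 213.976] pointing down, gripper open.
Joint ranges: [-177.97, 177.97], [-48.28, 115.42], [12.27, 149.76], [-77.06, 257.06], [2.81, 150.46], [-146.56, 146.56]. Speed limits (degrees/s): [147.25, 147.25, 180, 180, 180, 180].

INTERFACE

Orientations are given as [roll, pitch, yaw] about the fixed x, y, z axes, in that order (R = Rz(yaw) Ry(pitch) Rx(roll)).
In Python, from workcell import env gives the robot as it stands.
- The arm moves only by the shell command python3 -m jog 'ROWS' [FORCE]. ROWS is a JSON object of lists of equal length, an entry for each row: "jaw": the finger opening in mm, from 0 to 91.2; "slide": the shift along the tool's x, y, z in units of 30 mm (1.0 is 30 mm), a list of three; "spin": the turn about the tool's z in units of 8 degrees (1.0 is 8 degrees). In form: {"jaw": [jaw, ...], "slide": [[dx, dy, dz], ...], "spin": [spin, ...]}. A call has 1 to 10 rows; each row shifts and turns the commanded pose from where the row before left it, along the tool's axes as they then stand; what a row does not reach is not made up. A row lasts 1/10 s, in which the tool goes at most 50 mm and 8.59 degrees, less where a joint would pass 70% of its speed; a pose out of reach is approached as far as the arm can. A call is refused whole if a number of a shift passes 1 or a number of a turn 1, either way. A call with a gripper value outside its range is refused whole. The fingers move at their own pace and stop on an object; FORCE is the grip in N (left out, the last holds). Time passes only in rows, so rows that do not move let the fingers close. It gives the time, the measured TCP pose, the force, the opening and the grip force at its end, in the units of the state.
- env.state(): the state, without advancing time (a new reading comes with each control period).
- env.grab_frame(name): name is "scene" or "side" or "wrist"; returns the picture (420x560x3 uint8, red, green, blue); there is no depth.
- env.camera_model(name): a dict with "fx", "fy", "cx", "cy" (pixels), "camera_from_world" (4x4, takes a point from world to camera coordinates). Camera axes: x right, y up, looking along -z (the intrinsics and any distortion apply to the point x, -y, -z); pixel columns grow to the right and rows downward; lengths in mm; the calibration is good to about 2 mm. A picture is of the moment at which its call begins: read the wrist's pose just before it. camera_model takes no time and is no camera call; for the wrist camera it gives the pose at the moment of the call.
- env.job_done(): hands the job in; it is judged then, once.
The state is a dict: "time_s": time; "qpos": joint angles; "qvel": joint speeds; "effort": joint torques, N m; "ee_pos": TCP position; "ee_rot": TCP orientation; "force": force on the tool from outside, world axes, zero at the start; "torque": the same for the moment, N m; "gripper_width": finger opening in mm; "gripper_force": force on a finger pad.
Only numpy, scipy, OpenCV 4.12 (cv2) and the standard library are available. Lean on these libraries where they do the work, as an engineer would, in place of code of your own. Each camera call takes 0.05 s, during which the arm holds its last target. There are 200 camera calls.

TASK

Two stain bottles stand in front of the orange-lidded specimen cup in the small stand: first move both bottles onto the dark rectangular mat, then take the orange-lidded cup out and set it in the middle of the round green mat. After that put the blue-lidded cup centred in the stand's bay where the orange one was, and only then stand each bottle back on the very spot it came from. Everything must end upright and let go.

Things in the scene. Friction and masses are not known exactly. Their poses are not given: they have to be found in the camera images.
- stand: fixed stand: grey plate 6 mm thick, x -82 to +46 mm, 104 mm wide; two white cheeks (62 mm long, 63 mm high) form the cup bay, 75 mm wide, open front and back: a cup in it is gripped along x, no finger room at the cheeks. Origin: under the bay's middle, table height; x to its back, y across, z up. White disc in the bay; white bottle spots, 37 mm, at x -54, y +25 and -25 mm.
- cup_orange: white specimen cup with a screwed-on orange lid, 64 mm high; body 55 mm diameter, lid 61 mm diameter from 52 mm up to the top; 60 g. Origin: centre of its underside, z up. Starts in the bay of the stand, on its plate.
- cup_blue: white specimen cup with a screwed-on blue lid, 64 mm high; body 55 mm diameter, lid 61 mm diameter from 52 mm up to the top; 60 g. Origin: centre of its underside, z up. Starts on the table, apart from the stand.
- bottle_red: amber dropper bottle, 60 g, with a red colour ring on its shoulder: body 31 mm diameter up to 57 mm, above it a cap that grips as a 19 mm cylinder, top at 90 mm. Origin: centre of its underside, z up. Starts on either of the stand's two front spots. Taken by the cap 70 to 90 mm up, the fingers pass over the cup and the other bottle's shoulder.
- bottle_yellow: amber dropper bottle, 60 g, with a yellow colour ring on its shoulder: body 31 mm diameter up to 57 mm, above it a cap that grips as a 19 mm cylinder, top at 90 mm. Origin: centre of its underside, z up. Starts on either of the stand's two front spots. Taken by the cap 70 to 90 mm up, the fingers pass over the cup and the other bottle's shoulder.
- park_mat: fixed dark rectangular rubber mat, 60 mm (x) by 104 mm (y) by 4 mm thick, empty at the start, with room for both bottles side by side along y. Origin: centre of its underside, at table height; z up. (Obstacle, not handled: a tall cloth-covered machine at the right; beyond x = 0.5 m it begins at about y = 0 to -0.1 m. The arm starts to its right and must swing round in front of it.)
- goal_mat: fixed round green mat, 90 mm diameter, 4 mm thick, empty at the start. Origin: centre of its underside, at table height; z up.
Things that resemble listed ones, but are neither listed nor needed, are in the scene too. What is shaped like the bottle_red but pink is not meant.

How it is judged:
By the outcome, as a careful person would: the job done as asked, in the order asked, and still so for the second after the job is handed in, with the robot touching nothing.
It also fails if it takes over 125 s, if anything falls off the work surface, if the arm or the gripper's body presses on something with over 40 N, if the wrist force passes 120 N, or if a joint passes its speed limit or range.

## Working session

There is one attempt and no reset: what is moved stays moved. The work goes in short steps, Python scripts to look and compute and a shell command to move; the robot and the scene stay as the last step left them, time stands still between calls to the robot, and variables do not carry over. Pictures are saved under pics/ and viewed, at most 14 in all, crops included, and the job is handed in when it is done.

```bash
mkdir -p pics; ls
python3 - <<'E'
from workcell import env
import cv2,numpy as np
s=env.state();print({k:np.round(v,2).tolist() for k,v in s.items()})
for n in("scene","side","wrist"):
    m=env.camera_model(n);print(n,{k:np.round(v,3).tolist() for k,v in m.items()})
    f=env.grab_frame(n);cv2.imwrite(f"pics/{n}0.png",f[:,:,::-1])
E
```

```text
pics
{'time_s': 0.0, 'qpos': [-1.15, 18.35, 89.71, -0.0, 72.04, -1.15], 'qvel': [0.08, 0.07, -0.07, 0.0, -0.03, -0.04], 'effort': [-0.0, -41.25, -23.2, 0.07, 0.05, -0.0], 'ee_pos': [574.49, 0.01, 213.12], 'ee_rot': [-179.9, -0.0, 90.0], 'force': [-0.79, -0.36, 0.2], 'torque': [0.02, -0.01, 0.0], 'gripper_force': 0.0, 'gripper_width': 91.24}
scene {'fx': 537.677, 'fy': 537.677, 'cx': 280.731, 'cy': 209.475, 'camera_from_world': [[0.905, -0.426, 0.003, -470.457], [0.205, 0.442, 0.873, -220.733], [-0.373, -0.79, 0.487, -744.729], [0.0, 0.0, 0.0, 1.0]]}
side {'fx': 489.255, 'fy': 489.255, 'cx': 278.343, 'cy': 221.835, 'camera_from_world': [[0.879, -0.477, -0.024, -432.827], [0.179, 0.283, 0.942, -187.483], [-0.442, -0.832, 0.334, -515.018], [0.0, 0.0, 0.0, 1.0]]}
wrist {'fx': 370.465, 'fy': 370.465, 'cx': 272.537, 'cy': 208.351, 'camera_from_world': [[1.0, 0.0, -0.003, -574.112], [-0.001, 0.955, -0.298, 33.672], [0.003, 0.298, 0.955, -392.952], [0.0, 0.0, 0.0, 1.0]]}
```

View pictures.

View pics/scene0.png

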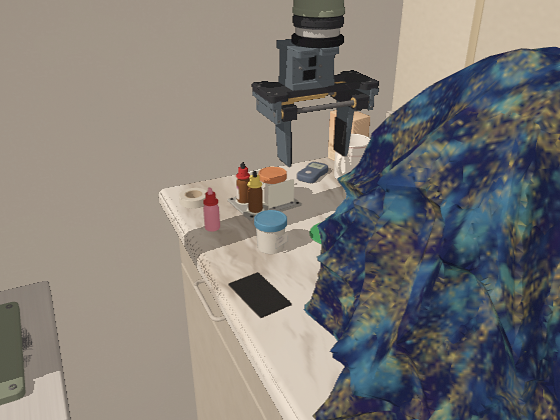

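View pics/side0.png

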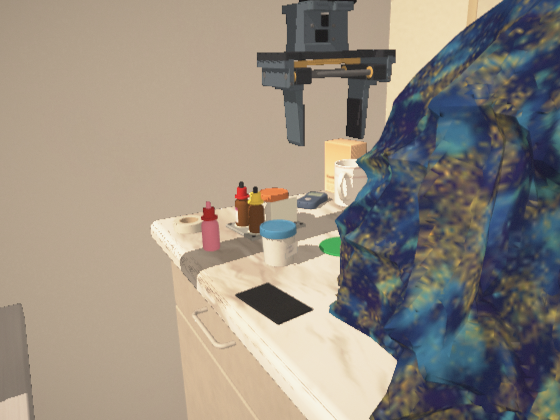

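View pics/wrist0.png

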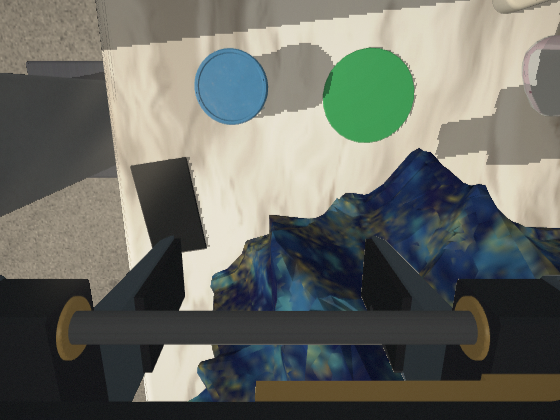

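Scene: the red-ringed bottle is at (243,180), with the pink look-alike at (211,210), which I reject. Yellow is at (256,190), the orange lid at (273,175) and the blue lid at (270,220). Wrist: blue lid (231,86), green mat (369,95), dark mat (170,203).

```bash
cat > h.py <<'E'
from workcell import env
import cv2,numpy as np
def grab(n,name):
    m=env.camera_model(n);f=env.grab_frame(n);cv2.imwrite(f"pics/{name}.png",f[:,:,::-1]);return m,f
def ray(m,u,v):
    T=m["camera_from_world"];T=np.array(T);R,t=T[:3,:3],T[:3,3]
    d=np.array([(u-m["cx"])/m["fx"],-(v-m["cy"])/m["fy"],-1.0])
    return -R.T@t,R.T@d
def onz(m,u,v,z):
    c,d=ray(m,u,v);return (c+d*(z-c[2])/d[2])[:2]
def proj(m,p):
    q=np.array(m["camera_from_world"])@np.append(p,1.);return m["cx"]+m["fx"]*q[0]/-q[2],m["cy"]-m["fy"]*q[1]/-q[2]
HUE={"orange":(6,14,150,120),"blue":(96,112,100,80),"green":(60,85,120,60),"red":(-8,4,190,90),"yellow":(20,30,160,110)}
def blobs(f,col,amin=20):
    h=cv2.cvtColor(f,cv2.COLOR_RGB2HSV).astype(int);lo,hi,s,v=HUE[col];H=h[...,0].copy()
    if lo<0:H[H>90]-=180
    k=((H>=lo)&(H<=hi)&(h[...,1]>=s)&(h[...,2]>=v)).astype(np.uint8)
    c,_=cv2.findContours(k,cv2.RETR_EXTERNAL,cv2.CHAIN_APPROX_NONE)
    return sorted([x for x in c if cv2.contourArea(x)>amin],key=cv2.contourArea)[::-1]
def flat(m,c,z):
    "contour cast on plane z: enclosing circle centre, radius, min-area rect"
    p=np.array([onz(m,u,v,z) for u,v in c[:,0,:]],np.float32)
    e=cv2.fitEllipse(p);return np.round(e[0],1),np.round(e[1],1),cv2.minAreaRect(p)
E
python3 - <<'E'
from h import *
n="wrist";m=env.camera_model(n);f=cv2.imread("pics/wrist0.png")[:,:,::-1]
for c,z in(("blue",64),("green",4)):
    for b in blobs(f,c,300)[:1]:print(c,cv2.contourArea(b),flat(m,b,z))
g=f[140:262,100:225].max(2);k=((g<62)).astype(np.uint8)
for u,v in((131,165),(187,157),(208,247),(152,254)):print(onz(m,u,v,4).round(1))
for n in("scene","side"):
    m=env.camera_model(n);f=cv2.imread(f"pics/{n}0.png")[:,:,::-1]
    for c,z in(("orange",70),("red",75),("yellow",60),("blue",64)):
        for b in blobs(f,c,8)[:4]:
            x,y,w,h=cv2.boundingRect(b)
            if x<310:print(n,c,(x,y,w,h),cv2.contourArea(b),onz(m,x+w/2,y+h/2,z).round(1))
E
```

```text
blue 4193.5 (array([540.1,  89.6]), array([57.9, 58.9]), ((540.1732788085938, 89.53976440429688), (59.33627700805664, 57.65827178955078), 0.003928398247808218))
green 6538.0 (array([667.8,  81.8]), array([87.2, 87.7]), ((667.8389892578125, 81.93437957763672), (88.49147033691406, 87.1541976928711), 0.03640438988804817))
[427.5  13.5]
[486.2  21.9]
[502.6 -78.4]
[439.6 -87. ]
scene orange (260, 173, 26, 11) 106.0 [607.8 225.1]
scene orange (237, 180, 8, 9) 27.0 [537.4 227. ]
side orange (260, 188, 28, 14) 270.0 [608.7 228.2]
side orange (235, 200, 10, 26) 122.0 [506.8 162.7]
side red (235, 187, 13, 12) 85.0 [554.2 260. ]
side red (204, 209, 12, 12) 59.0 [453.2 166.6]
side yellow (248, 192, 15, 13) 112.0 [582.2 256.8]
```

```bash
python3 -m jog '{"jaw":[91,91,91,91,91,91],"slide":[[1,0,-0.5],[1,0,-0.5],[1,0,-0.5],[1,0,-0.5],[1,0,0],[0,0,0]],"spin":[0,0,0,0,0,0]}' 30
python3 -c "
from h import *
print(env.state()['ee_pos']);m,f=grab('wrist','w1')
for c,z in(('orange',70),('red',75),('yellow',60),('blue',64),('green',4)):
    for b in blobs(f,c,30)[:3]:print(c,cv2.contourArea(b),cv2.boundingRect(b),*flat(m,b,z)[:2])
"
```

```text
time_s: 0.75
ee_pos: [574.8, 153.3, 273.9]
ee_rot: [180.0, -0.1, 90.2]
force: [-0.4, -0.7, 0.6]
gripper_width: 91.1
gripper_force: 0.0
[574.83474835 153.25461388 273.94737681]
orange 895.5 (288, 42, 59, 29) [614.9 272.8] [19.6 57.9]
red 487.0 (242, 36, 30, 34) [559.2 273.2] [24.3 27.1]
yellow 659.5 (249, 90, 30, 31) [565.6 226.8] [28.2 28.8]
blue 2083.5 (214, 209, 54, 50) [539.5  90.5] [57.8 59.3]
blue 108.5 (256, 345, 14, 35) [562.6 -76.8] [ 8.4 49.5]
blue 38.0 (381, 349, 7, 15) [712.2 -69.9] [ 6.  20.1]
green 3449.0 (311, 190, 71, 66) [666.9  83.1] [84.4 87.9]
```

View pics/w1.png

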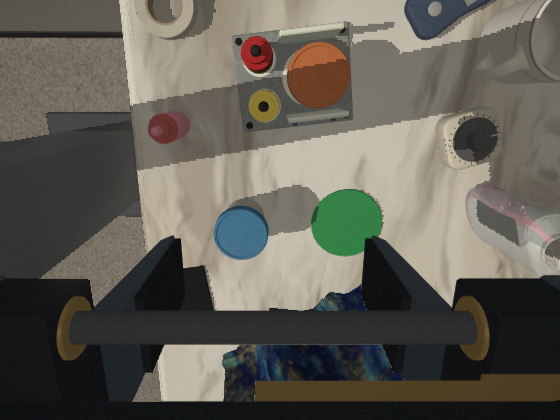

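Wrist view: stand plate corners are at about (234,36), (347,23), (352,118) and (246,131). The bottle with a red ring is at (257,53), yellow at (264,106), the orange lid at (318,76), and the pink decoy at (165,128) on the table, which is rejected. Next I fit the stand pose from this.

```bash
cat >> h.py <<'E'
HUE["orange"]=(4,14,150,60);HUE["red"]=(-8,3,170,50);HUE["yellow"]=(20,32,140,60)
def rigid(a,b):
    a,b=np.array(a,float),np.array(b,float);A,B=a-a.mean(0),b-b.mean(0)
    th=np.arctan2((A[:,0]*B[:,1]-A[:,1]*B[:,0]).sum(),(A*B).sum());c,s=np.cos(th),np.sin(th);R=np.array([[c,-s],[s,c]])
    t=b.mean(0)-R@a.mean(0);return np.degrees(th),R,t,(a@R.T+t-b)
E
python3 - <<'E'
from h import *
m=env.camera_model('wrist');f=cv2.imread('pics/w1.png')[:,:,::-1]
cv2.imwrite('pics/w1crop.png',cv2.resize(f[10:150,130:370],None,fx=3.3,fy=3.3,interpolation=cv2.INTER_CUBIC)[:,:,::-1])
for c,z in(('orange',70),('red',60),('yellow',60)):
    for b in blobs(f,c,100)[:2]:print(c,cv2.contourArea(b),cv2.boundingRect(b),*flat(m,b,z)[:2])
w=[onz(m,u,v,6) for u,v in((234,36),(347,23),(352,118),(246,131))]
th,R,t,r=rigid([(-82,52),(46,52),(46,-52),(-82,-52)],w);print(th,t,r.round(1))
for y in(25,-25):print('spot',y,(R@[-54,y]+t).round(1),proj(m,np.append(R@[-54,y]+t,60+6)),proj(m,np.append(R@[-54,y]+t,96)))
print('cup',proj(m,np.append(t,70)))
E
```

```text
orange 3153.0 (287, 42, 63, 66) [617.6 252.3] [58.1 58.8]
red 777.0 (241, 36, 31, 34) [558.3 272.6] [28.9 29.3]
yellow 685.5 (249, 90, 30, 31) [565.4 224.2] [28.8 29.3]
6.59675923252777 [616.59983207 253.3908908 ] [[-3.1  0.8]
 [ 2.7  2.5]
 [ 2.7 -1.9]
 [-2.3 -1.5]]
spot 25 [560.1 272. ] (np.float64(257.69706896225205), np.float64(53.14629917339627)) (np.float64(256.3143815230587), np.float64(49.6251226670845))
spot -25 [565.8 222.4] (np.float64(263.9752820011324), np.float64(107.59142227906023)) (np.float64(263.18805794172647), np.float64(108.86141863239138))
cup (np.float64(317.21006871780133), np.float64(74.08005000324769))
```

View pics/w1crop.png

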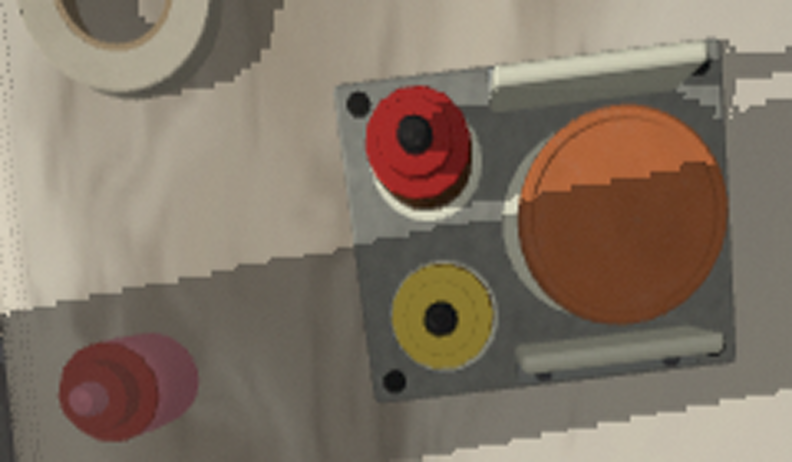

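Stand pose: about (617,253), yaw about 7.5°. The spots predicted from it match both bottles (red about (559,272), yellow about (565.5,223.5)), and the sizes and heights agree. Closing along the stand's y with the jaw at 38 mm clears the neighbouring cap.

```bash
cat >> h.py <<'E'
from scipy.spatial.transform import Rotation as Ro
def plan(x,y,z,yaw):
    s=env.state();p=np.array(s["ee_pos"]);R=Ro.from_euler("xyz",s["ee_rot"],degrees=True).as_matrix()
    print("now",p.round(1),np.round(s["ee_rot"],1),"q1,6",np.round(s["qpos"],0)[[0,5]],"w",round(s["gripper_width"],1),"F",np.round(s["force"],1))
    dy=(yaw-s["ee_rot"][2]+180)%360-180
    d=np.array([x,y,z])-p
    R2=Ro.from_euler("xyz",[180,0,yaw],degrees=True).as_matrix()
    print("units before spin",(R.T@d/30).round(2),"| after spin",(R2.T@d/30).round(2),"| spin",round(-dy/8,2))
E
python3 -m jog '{"jaw":[38,38,38,38,38,38,38,38,38,38],"slide":[[0,0,0],[0,0,0],[0,0,0],[0,0,0],[0,0,0],[0,0,0],[0,0,0],[0,0,0],[0,0,0],[0,0,0]],"spin":[1,1,1,1,1,1,1,1,1,1]}' 20
python3 -c "
from h import *
plan(565.5,223.5,190,7.5)"
```

```text
time_s: 1.8
ee_pos: [574.8, 148.6, 273.4]
ee_rot: [180.0, 0.1, 9.6]
force: [-0.0, -0.5, -0.5]
gripper_width: 37.9
gripper_force: 0.0
now [574.8 148.6 273.4] [1.8e+02 1.0e-01 9.6e+00] q1,6 [13. 94.] w 37.9 F [-0.  -0.5 -0.5]
units before spin [ 0.12 -2.52  2.78] | after spin [ 0.02 -2.52  2.78] | spin 0.26
```

```bash
python3 -m jog '{"jaw":[38,38,38,38,38,38],"slide":[[0,-0.85,0.5],[0,-0.85,0.5],[0,-0.82,0.6],[0,0,0.6],[0,0,0.6],[0,0,0]],"spin":[0.26,0,0,0,0,0]}'
python3 -c "
from h import *
plan(565.5,223.5,120,7.5);m,f=grab('wrist','w2')
print(proj(m,(565.5,223.5,96)),proj(m,(559,272.5,96)))
m,f=grab('side','s2')"
```

```text
time_s: 2.4
ee_pos: [561.9, 223.1, 186.8]
ee_rot: [179.9, 0.4, 7.9]
force: [-0.1, -0.1, -0.7]
gripper_width: 37.9
gripper_force: 0.0
now [561.9 223.1 186.8] [179.9   0.4   7.9] q1,6 [ 21. 103.] w 37.9 F [-0.1 -0.1 -0.7]
units before spin [ 0.13 -0.    2.23] | after spin [0.12 0.   2.23] | spin 0.05
(np.float64(272.67112636983614), np.float64(207.25848657877592)) (np.float64(205.62439323901677), np.float64(206.9348676402248))
```

View pics/w2.png

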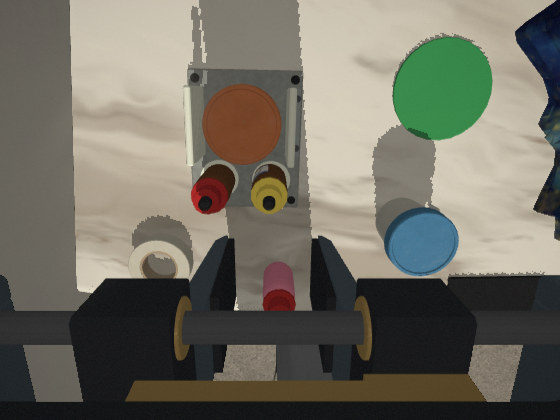

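Wrist view from above: the yellow bottle's dark nub is at (269,203), the red one's at (205,204), the orange lid at (242,124). That is a few pixels off my predictions, so I'll refine after settling.

```bash
cat >> h.py <<'E'
def nub(m,f,u,v,z,r=16):
    u,v=int(u),int(v);g=f[v-r:v+r,u-r:u+r].max(2);k=(g<50).astype(np.uint8)
    n,l,st,c=cv2.connectedComponentsWithStats(k);i=np.argmin([np.hypot(*(c[j]-r))-0.05*st[j,4] if st[j,4]>20 else 99 for j in range(1,n)])+1
    p=c[i]+[u-r,v-r];return p.round(1),st[i,4],onz(m,*p,z).round(1)
E
python3 - <<'E'
from h import *
m,f=grab('wrist','w3')
plan(565.5,223.5,120,7.5)
for p in((565.5,223.5,96),(559,272.5,96)):print(nub(m,f,*proj(m,p),96))
for c,z in(('orange',70),('blue',64),('green',4)):
    b=blobs(f,c,300)[0];print(c,*flat(m,b,z)[:2])
g=f[265:276,430:540].max(2)
w=[onz(m,u,v,6) for u,v in((189,70),(302,70),(298,206))]
for c in ('scene','side'):
    m,f=grab(c,c+'3')
    for p in((565.5,223.5,96),(559,272.5,96)):print(c,np.round(proj(m,p)),nub(m,f,*proj(m,p),96,10))
E
```

```text
now [564.3 224.1 190.7] [ 1.8e+02 -1.0e-01  7.9e+00] q1,6 [ 21. 103.] w 38.0 F [-0.4 -0.   0.2]
units before spin [0.04 0.03 2.36] | after spin [0.04 0.03 2.36] | spin 0.05
(array([269.5, 204.5]), np.int32(137), array([568.7, 227. ]))
(array([206.5, 204.9]), np.int32(145), array([562. , 273.4]))
orange [619.  254.5] [57.9 58.7]
blue [540.4  90.4] [58.9 59.5]
green [668.3  82.4] [87.3 88.1]
scene [254. 171.] (array([244.2, 165.6]), np.int32(5), array([557. , 256.6]))
scene [242. 163.] (array([242.6, 165.4]), np.int32(22), array([554.5, 259. ]))
side [254. 186.] (array([254.5, 189.5]), np.int32(20), array([554.5, 200.7]))
side [241. 181.] (array([240.4, 184.1]), np.int32(14), array([548.4, 249.6]))
```

Run:
```python
from h import *
import json
m3=env.camera_model('wrist');f3=cv2.imread('pics/w3.png')[:,:,::-1]
# w1 camera: TCP offset rotated; rebuild from current model via tool frame
def cam_at(p,rot):
    s=env.state();A=np.eye(4);A[:3,:3]=Ro.from_euler('xyz',s['ee_rot'],degrees=True).as_matrix();A[:3,3]=s['ee_pos']
    B=np.eye(4);B[:3,:3]=Ro.from_euler('xyz',rot,degrees=True).as_matrix();B[:3,3]=p
    m=dict(m3);m['camera_from_world']=np.array(m3['camera_from_world'])@A@np.linalg.inv(B);return m
m1=cam_at([575,150,274],[180,0,90]);f1=cv2.imread('pics/w1.png')[:,:,::-1]
for q3,q1 in(((269.5,204.5),(264,107)),((206.5,204.9),(256,51))):
    n1=nub(m1,f1,*q1,96,12);print(n1)
    c,d=ray(m3,*q3);e,g=ray(m1,*n1[0]);t=np.linalg.lstsq(np.c_[d,-g],e-c,rcond=None)[0];a,b=c+t[0]*d,e+t[1]*g;print('tri',((a+b)/2).round(1),'gap',np.linalg.norm(a-b).round(1))
```

```text
(array([263.1, 106.3]), np.int32(77), array([566.3, 223.2]))
tri [566.1 225.   85.3] gap 4.5
(array([255.4,  50.2]), np.int32(92), array([559.9, 270.2]))
tri [560.  273.1  89. ] gap 4.5
```

```bash
python3 -m jog '{"jaw":[38,38,38,38,38,38],"slide":[[0.05,0,0.8],[0,0,0.8],[0,0,0.8],[0,0,0.8],[0,0,0.53],[0,0,0]],"spin":[0,0,0,0,0,0]}'
python3 -c "
from h import *
plan(566,224.5,78,7.5)"
```

```text
time_s: 3.25
ee_pos: [564.2, 224.3, 76.6]
ee_rot: [180.0, 0.2, 7.9]
force: [0.1, 0.5, 0.3]
gripper_width: 38.4
gripper_force: 0.0
now [564.2 224.3  76.6] [180.    0.2   7.9] q1,6 [ 21. 103.] w 38.4 F [0.1 0.5 0.3]
units before spin [ 0.06  0.   -0.05] | after spin [ 0.06  0.   -0.05] | spin 0.05
```

Close, and check the width, which should be about 19 mm.

```bash
python3 -m jog '{"jaw":[15,10,10,10,10,10],"slide":[[0.05,0,-0.05],[0,0,0],[0,0,0],[0,0,0],[0,0,0],[0,0,0]],"spin":[0,0,0,0,0,0]}' 20
python3 -c "
from h import *
plan(566,224.5,190,7.5)"
```

```text
time_s: 3.85
ee_pos: [567.8, 225.7, 81.1]
ee_rot: [-179.9, -0.2, 7.9]
force: [0.7, 0.7, 5.9]
gripper_width: 18.5
gripper_force: 20.0
now [567.8 225.7  81.1] [-179.9   -0.2    7.9] q1,6 [ 21. 103.] w 18.5 F [0.7 0.7 5.9]
units before spin [-0.05  0.03 -3.63] | after spin [-0.06  0.03 -3.63] | spin 0.05
```

```bash
for i in 1 2 3 4; do python3 -m jog '{"jaw":[10],"slide":[[0,0,0]],"spin":[0]}' 20 | grep -E "pos|rot|force:"; done
```

```text
ee_pos: [567.7, 225.7, 81.1]
ee_rot: [-179.9, -0.2, 7.9]
force: [0.5, 0.2, 5.9]
gripper_force: 20.0
ee_pos: [567.8, 225.7, 81.1]
ee_rot: [-179.9, -0.2, 7.9]
force: [-0.5, 0.8, 6.1]
gripper_force: 20.0
ee_pos: [567.7, 225.7, 81.2]
ee_rot: [-179.9, -0.2, 7.9]
force: [0.4, 1.2, 5.7]
gripper_force: 20.0
ee_pos: [567.8, 225.7, 81.1]
ee_rot: [-179.9, -0.2, 7.9]
force: [-0.3, 1.1, 5.4]
gripper_force: 20.0
```

```bash
python3 -m jog '{"jaw":[10,10,10,10,10,10,10],"slide":[[0,0,-0.3],[0,0,-0.8],[0,0,-0.8],[0,0,-0.8],[0,0,-0.8],[0,0,-0.3],[0,0,0]],"spin":[0,0,0,0,0,0,0]}'
python3 -c "
from h import *
a=np.radians(8.5);R=np.array([[np.cos(a),-np.sin(a)],[np.sin(a),np.cos(a)]])
for y in(25,-25):print(R@[-5,y]+[463,-34])
p=R@[-5,-25]+[463,-34]
plan(*p,190,7.9)
m,f=grab('side','s4')"
```

```text
time_s: 4.95
ee_pos: [567.1, 225.3, 194.9]
ee_rot: [-180.0, -0.1, 7.9]
force: [-0.3, 0.3, -1.0]
gripper_width: 17.9
gripper_force: 20.0
[454.3596854  -10.01365047]
[461.75015596 -59.46444364]
now [567.1 225.3 194.9] [-1.8e+02 -1.0e-01  7.9e+00] q1,6 [ 21. 103.] w 17.9 F [-0.3  0.3 -1. ]
units before spin [-4.79  8.92  0.15] | after spin [-4.78  8.92  0.16] | spin 0.0
```

```bash
python3 -m jog '{"jaw":[10,10,10,10,10,10,10,10,10,10],"slide":[[-0.67,0.5,0],[-0.67,0.95,0],[-0.67,0.95,0],[-0.67,0.95,0],[-0.67,0.95,0],[-0.67,0.95,0],[-0.67,0.95,0],[-0.67,0.95,0],[-0.67,0.75,0],[0,0,0]],"spin":[0,0,0,0,0,0,0,0,0,0]}'
python3 -m jog '{"jaw":[10,10,10],"slide":[[0,0,0],[0,0,0],[0,0,0]],"spin":[0,0,0]}' >/dev/null
python3 -c "
from h import *
m,f=grab('wrist','w5')
plan(461.75,-59.5,190,7.9)"
```

```text
time_s: 6.0
ee_pos: [416.9, -36.4, 192.0]
ee_rot: [-180.0, 0.3, 7.7]
force: [0.4, 0.9, -1.4]
gripper_width: 18.4
gripper_force: 20.0
now [420.5 -33.8 193.2] [-180.    0.    8.] q1,6 [-6. 76.] w 18.3 F [-0.5  0.8 -0.4]
units before spin [1.24 1.04 0.11] | after spin [1.24 1.04 0.11] | spin 0.01
```

View pics/w5.png

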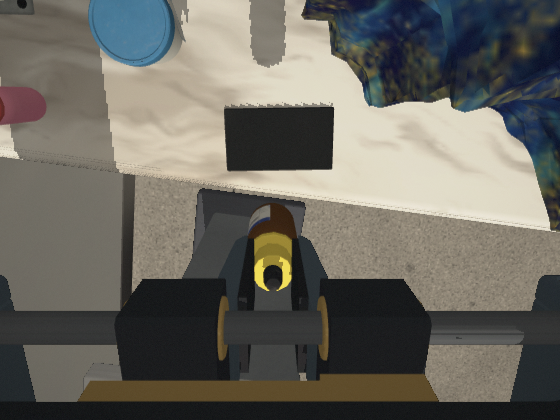

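The yellow bottle hangs in the fingers at (270,260). The mat corners are (225,107), (333,104), (333,170) and (227,171), and the cloth begins to their right at (340,60)–(370,105).

Run:
```python
from h import *
m=env.camera_model('wrist')
w=[onz(m,u,v,4) for u,v in((225,106),(333,104),(333,170),(227.5,171))]
th,R,t,r=rigid([(30,52),(30,-52),(-30,-52),(-30,52)],w);print(np.round(w,1).tolist(),th,t,r.round(1).tolist())
for h in(4,150,250):print(h,[onz(m,u,v,h).round(0).tolist() for u,v in((305,15),(340,60),(372,107),(450,100),(510,130),(545,215))])
for y in(25,-25):
    p=R@[-3,y]+t;print(p);plan(*p,78,8)
```

```text
[[486.5, 20.6], [502.4, -79.2], [440.8, -90.9], [425.3, 11.9]] 8.968467878138819 [463.74816508 -34.42705917] [[-1.2, 1.0], [-0.9, -1.9], [1.4, 0.5], [0.7, 0.4]]
4 [[573.0, -41.0], [541.0, -78.0], [505.0, -116.0], [521.0, -187.0], [502.0, -251.0], [425.0, -315.0]]
150 [[545.0, -33.0], [526.0, -55.0], [505.0, -78.0], [514.0, -120.0], [503.0, -158.0], [457.0, -196.0]]
250 [[526.0, -28.0], [516.0, -39.0], [505.0, -51.0], [510.0, -74.0], [504.0, -94.0], [479.0, -114.0]]
[456.88757029 -10.20037473]
now [420.5 -33.8 193.2] [-180.    0.    8.] q1,6 [-6. 76.] w 18.3 F [-0.5  0.8 -0.4]
units before spin [ 1.31 -0.61  3.84] | after spin [ 1.31 -0.61  3.84] | spin -0.0
[464.68211417 -59.58908888]
now [420.5 -33.8 193.2] [-180.    0.    8.] q1,6 [-6. 76.] w 18.3 F [-0.5  0.8 -0.4]
units before spin [1.34 1.06 3.84] | after spin [1.34 1.06 3.84] | spin -0.0
```

```bash
python3 -m jog '{"jaw":[10,10,10,10,10,10,10,10,10],"slide":[[0,0,0],[0,0,0],[0,0,0],[0.8,0.25,0.4],[0.75,0.24,0.7],[0,0,0.8],[0,0,0.8],[0,0,0.5],[0,0,0]],"spin":[0.97,0.97,0.97,0,0,0,0,0,0]}'
python3 -m jog '{"jaw":[10,10,10],"slide":[[0,0,0],[0,0,0],[0,0,0]],"spin":[0,0,0]}' >/dev/null
python3 -c "
from h import *
plan(461.7,-60.1,79.5,-15)"
```

```text
time_s: 7.25
ee_pos: [459.7, -60.2, 95.5]
ee_rot: [180.0, 0.3, -15.3]
force: [-0.2, 1.2, 0.2]
gripper_width: 18.6
gripper_force: 20.0
now [461.9 -61.   98.6] [-1.80e+02 -1.00e-01 -1.53e+01] q1,6 [-9. 96.] w 18.3 F [-0.1 -0.3 -0.8]
units before spin [-0.02 -0.03  0.64] | after spin [-0.01 -0.03  0.64] | spin -0.04
```

```bash
python3 -m jog '{"jaw":[10,10,10,10,10,10],"slide":[[0,0,0.3],[0,0,0.2],[0,0,0.1],[0,0,0],[0,0,0],[0,0,0]],"spin":[0,0,0,0,0,0]}'
python3 -m jog '{"jaw":[10,10,10,10],"slide":[[0,0,0.03],[0,0,0],[0,0,0],[0,0,0]],"spin":[0,0,0,0]}'
```

```text
time_s: 8.15
ee_pos: [461.0, -61.0, 79.4]
ee_rot: [180.0, 0.0, -15.4]
force: [-0.6, -0.2, -0.7]
gripper_width: 18.7
gripper_force: 20.0
time_s: 8.55
ee_pos: [461.5, -61.0, 79.1]
ee_rot: [-180.0, -0.1, -15.4]
force: [-0.9, -0.2, 5.6]
gripper_width: 18.3
gripper_force: 20.0
```

```bash
python3 -m jog '{"jaw":[25,38,38,38,38,38,38,38,38,38],"slide":[[0,0,0],[0,0,0],[0,0,0],[0,0,-0.5],[0,0,-1],[0,0,-1],[0,0,-1],[-1,0,-0.3],[-0.4,0,0],[0,0,0]],"spin":[0,0,0,0,0,0,0,0,0,0]}'
python3 -c "
from h import *
m,f=grab('wrist','w6')
b=blobs(f,'yellow',50);print([cv2.boundingRect(x) for x in b]);print(nub(m,f,*proj(m,(461.5,-61,94)),94))
plan(560,273,194,7.5)"
```

```text
time_s: 9.55
ee_pos: [418.8, -49.5, 192.1]
ee_rot: [180.0, 0.1, -15.3]
force: [-0.1, 0.7, -0.2]
gripper_width: 37.7
gripper_force: 0.0
[(253, 129, 38, 38)]
(array([271.4, 151.7]), np.int32(101), array([461.4, -60.1]))
now [420.  -49.8 192. ] [180.    0.  -15.3] q1,6 [-8. 97.] w 37.8 F [ 0.7 -0.6  0.1]
units before spin [  1.65 -11.61  -0.07] | after spin [  6.03 -10.06  -0.07] | spin -2.86
```

```bash
python3 -m jog '{"jaw":[38,38,38,38,38,38,38,38,38,38],"slide":[[0,0,0],[0,0,0],[0,0,0],[0.4,-0.7,0],[0.55,-0.95,0],[0.55,-0.95,0],[0.55,-0.95,0],[0.55,-0.95,0],[0.55,-0.95,0],[0.55,-0.95,0]],"spin":[-1,-0.93,-0.93,0,0,0,0,0,0,0]}' >/dev/null
python3 -m jog '{"jaw":[38,38,38,38,38,38,38,38,38],"slide":[[0.55,-0.95,0],[0.55,-0.95,0],[0.55,-0.9,0],[0.55,-0.6,0],[0.1,0,0],[0,0,0],[0,0,0],[0,0,0],[0,0,0]],"spin":[0,0,0,0,0,0,0,0,0]}'
python3 -c "
from h import *
m,f=grab('wrist','w7')
print(nub(m,f,*proj(m,(560,273,94)),94))
plan(560,273,78,7.5)"
```

```text
time_s: 11.5
ee_pos: [560.3, 264.4, 192.9]
ee_rot: [180.0, -0.0, 7.5]
force: [0.4, -0.5, 0.5]
gripper_width: 38.0
gripper_force: 0.0
(array([259.3, 206.5]), np.int32(137), array([561.3, 274.8]))
now [560.4 264.5 193. ] [-180.    -0.     7.5] q1,6 [ 24. 107.] w 38.1 F [-0.5  0.1  0.1]
units before spin [ 0.02 -0.28  3.83] | after spin [ 0.02 -0.28  3.83] | spin -0.0
```

```bash
python3 -m jog '{"jaw":[38,38,38,38,38,38,38,38,38],"slide":[[0.02,-0.33,0.5],[0,0,0.8],[0,0,0.8],[0,0,0.8],[0,0,0.6],[0,0,0.3],[0,0,0],[0,0,0],[0,0,0]],"spin":[0,0,0,0,0,0,0,0,0]}'
python3 -m jog '{"jaw":[15,10,10,10,10,10],"slide":[[0,0,0],[0,0,0],[0,0,0],[0,0,0],[0,0,0],[0,0,0]],"spin":[0,0,0,0,0,0]}' 20
```

```text
time_s: 12.45
ee_pos: [560.6, 275.5, 79.8]
ee_rot: [-180.0, -0.1, 7.5]
force: [-0.0, -0.3, -0.5]
gripper_width: 37.8
gripper_force: 0.0
time_s: 13.05
ee_pos: [560.2, 275.1, 79.2]
ee_rot: [-180.0, -0.1, 7.5]
force: [-0.1, -0.6, 4.4]
gripper_width: 18.5
gripper_force: 20.0
```

```bash
python3 -m jog '{"jaw":[10,10,10,10,10,10,10],"slide":[[0,0,-0.3],[0,0,-0.8],[0,0,-0.8],[0,0,-0.8],[0,0,-0.8],[0,0,-0.3],[0,0,0]],"spin":[0,0,0,0,0,0,0]}' >/dev/null
python3 -m jog '{"jaw":[10,10,10,10,10,10,10,10,10,10],"slide":[[-0.5,0.7,0],[-0.5,0.92,0],[-0.5,0.92,0],[-0.5,0.92,0],[-0.5,0.92,0],[-0.5,0.92,0],[-0.5,0.92,0],[-0.5,0.92,0],[-0.5,0.92,0],[-0.26,0.92,0]],"spin":[0,0,0,0,0,0,0,0,0,0]}' >/dev/null
python3 -m jog '{"jaw":[10,10,10,10,10,10,10,10],"slide":[[0,0,0],[0,0,0],[0,0,0],[0,0,0],[0,0,0],[0,0,0],[0,0,0],[0,0,0]],"spin":[0.95,0.95,0.95,0,0,0,0,0]}'
python3 -c "
from h import *
plan(453.9,-10.7,80,-15)"
```

```text
time_s: 15.55
ee_pos: [453.5, -10.6, 192.6]
ee_rot: [180.0, 0.0, -15.2]
force: [-0.3, 0.3, 0.3]
gripper_width: 18.7
gripper_force: 20.0
now [453.5 -10.6 192.6] [180.    0.  -15.2] q1,6 [ -3. 102.] w 18.7 F [-0.3  0.3  0.3]
units before spin [ 0.01 -0.    3.75] | after spin [ 0.01 -0.    3.75] | spin -0.03
```

```bash
python3 -m jog '{"jaw":[10,10,10,10,10,10,10,10,10],"slide":[[0,0,0.5],[0,0,0.9],[0,0,0.9],[0,0,0.8],[0,0,0.4],[0,0,0.25],[0,0,0],[0,0,0],[0,0,0]],"spin":[0,0,0,0,0,0,0,0,0]}'
python3 -m jog '{"jaw":[10,10,10,10],"slide":[[0,0,0.1],[0,0,0],[0,0,0],[0,0,0]],"spin":[0,0,0,0]}'
```

```text
time_s: 16.45
ee_pos: [454.3, -10.8, 81.0]
ee_rot: [-180.0, -0.1, -15.3]
force: [-0.0, -0.5, -0.2]
gripper_width: 18.2
gripper_force: 20.0
time_s: 16.85
ee_pos: [453.6, -10.7, 77.3]
ee_rot: [-180.0, -0.0, -15.3]
force: [0.2, 0.4, -0.6]
gripper_width: 19.0
gripper_force: 20.0
```

```bash
python3 -m jog '{"jaw":[10,25,38,38,38,38,38,38,38,38],"slide":[[0,0,0.03],[0,0,0],[0,0,0],[0,0,0],[0,0,-0.4],[0,0,-0.9],[0,0,-0.9],[0,0,-0.9],[0,0,-0.7],[0,0,0]],"spin":[0,0,0,0,0,0,0,0,0,0]}'
python3 -m jog '{"jaw":[91,91,91,91,91,91,91,91,91],"slide":[[0.43,-0.7,0],[0.43,-0.9,0],[0.43,-0.9,0],[0.43,-0.9,0],[0.43,-0.9,0],[0.43,-0.9,0],[0.43,-0.9,0],[0.43,-0.9,0],[0,-0.87,0]],"spin":[-1,0,0,0,0,0,0,0,0]}' 
python3 -m jog '{"jaw":[91,91,91,91,91,91,91,91,91,91],"slide":[[0,0,0],[0,0,0],[0,0,0],[0,0,0],[0,0,0],[0,0,0],[0,0,0],[0,0,0],[0,0,0],[0,0,0]],"spin":[-1,-1,-1,-1,-1,-1,-1,-1,-1,-1]}' >/dev/null
python3 -m jog '{"jaw":[91,91,91,91,91,91,91,91],"slide":[[0,0,0],[0,0,0],[0,0,0],[0,0,0],[0,0,0],[0,0,0],[0,0,0],[0,0,0]],"spin":[-1,-1,-1,0,0,0,0,0]}' 
python3 -c "
from h import *
m,f=grab('scene','s8');m,f=grab('wrist','w8')
b=blobs(f,'orange',200)[0];print(flat(m,b,70)[:2])
plan(618.5,255.5,190,97.5)"
```

```text
time_s: 17.85
ee_pos: [455.4, -10.8, 192.8]
ee_rot: [-179.9, -0.4, -15.3]
force: [-0.5, 0.4, 0.3]
gripper_width: 37.8
gripper_force: 0.0
time_s: 18.75
ee_pos: [589.2, 208.9, 187.9]
ee_rot: [179.9, 0.1, -7.3]
force: [-0.2, -0.0, 0.1]
gripper_width: 90.9
gripper_force: 0.0
time_s: 20.55
ee_pos: [588.3, 208.0, 190.2]
ee_rot: [180.0, 0.0, 96.7]
force: [0.0, -0.4, 0.7]
gripper_width: 91.0
gripper_force: 0.0
(array([618. , 255.5]), array([58.2, 59.7]))
now [588.4 208.1 190.3] [180.   -0.   96.7] q1,6 [18. 12.] w 90.9 F [-0.6  0.5 -0.1]
units before spin [1.45 1.18 0.01] | after spin [1.44 1.2  0.01] | spin -0.1
```

View pics/w8.png

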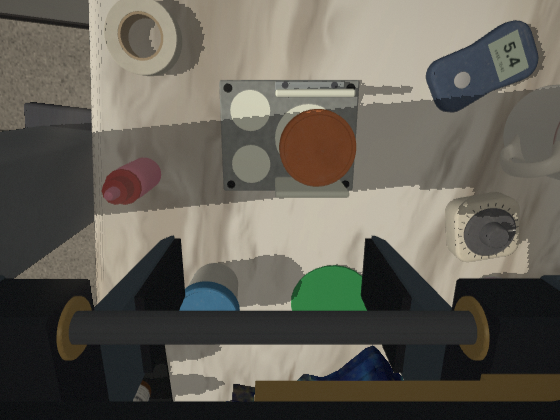

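View pics/s8.png

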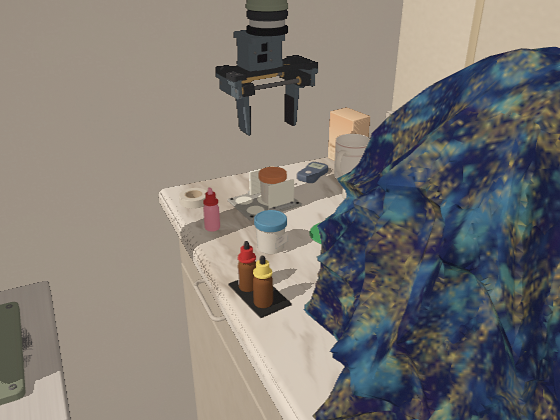

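Both bottles stand on the mat (scene (247,268) and (263,284)). Wrist: the orange lid is at (318,147), the white spots at (250,110) and (251,163), and the plate edges are nearly square to the image.

Run:
```python
from h import *
m=env.camera_model('wrist');f=cv2.imread('pics/w8.png')[:,:,::-1]
h=cv2.cvtColor(f,cv2.COLOR_RGB2HSV);g=f.min(2)
S=[]
for(u,v) in((250,110),(251,163)):
    r=f[v-28:v+28,u-27:u+27].min(2);a=int(r[28,27]);k=(r>a-22).astype(np.uint8)
    k=(cv2.connectedComponents(k)[1]==cv2.connectedComponents(k)[1][28,27]).astype(np.uint8)
    c=max(cv2.findContours(k,0,1)[0],key=cv2.contourArea)+[[u-27,v-28]]
    e=flat(m,c,6);S.append(e[0]);print('spot',e[:2])
d=S[0]-S[1];print('yaw',np.degrees(np.arctan2(-d[0],d[1])),np.linalg.norm(d))
w=[onz(m,u,v,6) for u,v in((222,81),(360,80),(355,196),(224,191))];print(np.round(w,1).tolist())
th,R,t,r=rigid([(-82,52),(46,52),(46,-52),(-82,-52)],w);print(th,t,r.round(1).tolist())
```

```text
spot (array([558.3, 279.4]), array([24.6, 38.2]))
spot (array([565.1, 225.1]), array([35.9, 36.3]))
yaw 7.138002699430417 54.72412630641077
[[531.7, 297.3], [655.7, 312.8], [671.1, 205.0], [541.6, 194.9]]
6.1991907636638315 [617.92768967 254.4234488 ] [[-1.0, -0.0], [2.3, -1.7], [-1.8, 2.7], [0.4, -1.0]]
```

```bash
python3 -m jog '{"jaw":[91,91,91,91,91,91,91,91,91,91],"slide":[[0.7,0.6,0],[0.76,0.58,0],[0,0,0.6],[0,0,0.9],[0,0,0.9],[0,0,0.9],[0,0,0.5],[0,0,0],[0,0,0],[0,0,0]],"spin":[0,0,0,0,0,0,0,0,0,0]}'
python3 -c "
from h import *
plan(618,256,45,97)"
```

```text
time_s: 21.65
ee_pos: [619.3, 256.1, 77.8]
ee_rot: [179.8, -0.0, 96.7]
force: [0.3, 0.4, -0.5]
gripper_width: 90.9
gripper_force: 0.0
now [619.3 256.1  77.8] [179.8  -0.   96.7] q1,6 [21. 15.] w 90.9 F [ 0.3  0.4 -0.5]
units before spin [ 0.   -0.05  1.09] | after spin [ 0.   -0.04  1.09] | spin -0.04
```

```bash
python3 -m jog '{"jaw":[91,91,91,91,91],"slide":[[0,-0.03,0.5],[0,0,0.5],[0,0,0.1],[0,0,0],[0,0,0]],"spin":[0,0,0,0,0]}'
python3 -m jog '{"jaw":[65,55,50,50,50,50,50],"slide":[[0,0,0],[0,0,0],[0,0,0],[0,0,0],[0,0,0],[0,0,0],[0,0,0]],"spin":[0,0,0,0,0,0,0]}' 25
```

```text
time_s: 22.15
ee_pos: [617.9, 255.7, 43.8]
ee_rot: [179.9, -0.0, 96.7]
force: [-0.3, -0.4, -0.7]
gripper_width: 91.1
gripper_force: 0.0
time_s: 22.85
ee_pos: [617.7, 255.6, 43.5]
ee_rot: [180.0, -0.0, 96.7]
force: [0.2, 0.2, 0.7]
gripper_width: 60.2
gripper_force: 25.0
```

```bash
python3 -m jog '{"jaw":[50,50,50,50,50,50],"slide":[[0,0,-0.3],[0,0,-0.7],[0,0,-0.8],[0,0,-0.7],[0,0,-0.4],[0,0,0]],"spin":[0,0,0,0,0,0]}'
python3 -m jog '{"jaw":[50,50,50,50,50,50,50,50,50,50],"slide":[[-0.5,0.1,0],[-0.9,0.2,0],[-0.95,0.2,0],[-0.95,0.2,0],[-0.95,0.18,0],[-0.9,0.1,0],[-0.78,0,0],[0,0,0],[0,0,0],[0,0,0]],"spin":[0,0,0,0,0,0,0,0.84,0,0]}'
python3 -c "
from h import *
m,f=grab('wrist','w9')
plan(667.8,82.7,41.5,90)"
```

```text
time_s: 23.45
ee_pos: [618.5, 256.0, 132.5]
ee_rot: [179.8, -0.1, 96.7]
force: [0.2, 1.1, -0.4]
gripper_width: 60.4
gripper_force: 25.0
time_s: 24.45
ee_pos: [666.9, 81.7, 129.0]
ee_rot: [-179.9, 0.0, 90.1]
force: [0.5, 0.6, -0.8]
gripper_width: 60.3
gripper_force: 25.0
now [667.   82.1 129.3] [-179.9    0.    90.1] q1,6 [6. 6.] w 60.3 F [0.1 1.  0. ]
units before spin [0.02 0.03 2.93] | after spin [0.02 0.03 2.93] | spin 0.01
```

```bash
python3 -m jog '{"jaw":[50,50,50,50,50,50,50,50,50],"slide":[[0.02,0.03,0.4],[0,0,0.8],[0,0,0.8],[0,0,0.6],[0,0,0.2],[0,0,0],[0,0,0],[0,0,0],[0,0,0]],"spin":[0,0,0,0,0,0,0,0,0]}'
python3 -m jog '{"jaw":[50,50,50,50],"slide":[[0,0,0.06],[0,0,0],[0,0,0],[0,0,0]],"spin":[0,0,0,0]}'
```

```text
time_s: 25.4
ee_pos: [669.1, 83.0, 47.4]
ee_rot: [179.9, -0.0, 90.0]
force: [0.0, -0.0, -0.7]
gripper_width: 60.2
gripper_force: 25.0
time_s: 25.8
ee_pos: [668.4, 82.9, 44.5]
ee_rot: [180.0, -0.0, 90.0]
force: [0.8, -0.3, -0.8]
gripper_width: 60.1
gripper_force: 25.0
```

Then 3 mm to go.

```bash
python3 -m jog '{"jaw":[50,50,50,50,50,50],"slide":[[-0.02,0,0.06],[0,0,0.03],[0,0,0],[0,0,0],[0,0,0],[0,0,0]],"spin":[0,0,0,0,0,0]}'
```

```text
time_s: 26.4
ee_pos: [668.4, 82.4, 41.8]
ee_rot: [180.0, 0.0, 90.0]
force: [-0.5, 0.8, -0.3]
gripper_width: 59.9
gripper_force: 25.0
```

```bash
python3 -m jog '{"jaw":[50,65,91,91,91,91,91,91,91],"slide":[[0,0,0.02],[0,0,0],[0,0,0],[0,0,0],[0,0,0],[0,0,-0.5],[0,0,-0.95],[0,0,-0.95],[0,0,-0.95]],"spin":[0,0,0,0,0,0,0,0,0]}'
python3 -m jog '{"jaw":[91,91,91,91,91,91,91,91],"slide":[[-0.2,-0.9,-0.8],[-0.2,-0.9,-0.8],[-0.2,-0.9,0],[-0.2,-0.9,0],[-0.6,-0.68,0],[0,0,0],[0,0,0],[0,0,0]],"spin":[0,0,0,0,0,0,0,0]}'
python3 -c "
from h import *
m,f=grab('wrist','w10')
b=blobs(f,'blue',500);print([(cv2.boundingRect(x),*flat(m,x,64)[:2]) for x in b][:2])
b=blobs(f,'green',500)[0];print(flat(m,b,4)[:2]);b=blobs(f,'orange',500)[0];print(flat(m,b,68)[:2])
plan(540.5,91,45,90)"
```

```text
time_s: 27.3
ee_pos: [668.6, 82.4, 144.0]
ee_rot: [179.9, -0.0, 90.0]
force: [-0.7, -0.0, -0.3]
gripper_width: 91.1
gripper_force: 0.0
time_s: 28.1
ee_pos: [541.0, 40.7, 190.4]
ee_rot: [179.9, -0.0, 90.0]
force: [0.4, -0.1, 0.2]
gripper_width: 91.3
gripper_force: 0.0
[((234, 101, 74, 76), array([539.7,  90. ]), array([58.3, 58.8])), ((321, 345, 52, 36), array([ 610.1, -126.8]), array([39.7, 49.1]))]
(array([667.5,  82. ]), array([82. , 83.7]))
(array([666.1,  82.6]), array([58.3, 62.7]))
now [541.   40.7 190. ] [179.9  -0.   90. ] q1,6 [3. 3.] w 91.1 F [ 0.8 -1.8 -0.1]
units before spin [ 1.67 -0.02  4.84] | after spin [ 1.68 -0.02  4.83] | spin 0.0
```

View pics/w10.png

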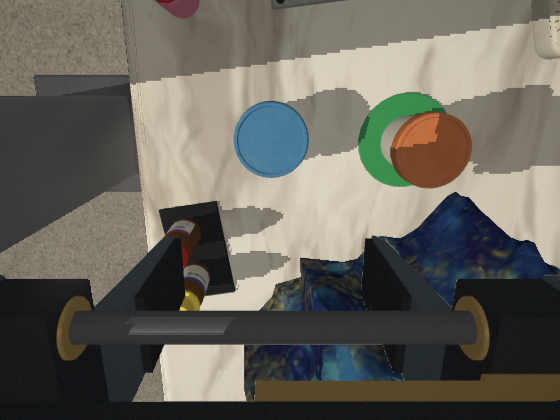

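Orange cup stands centred on the green mat (lid (431,150), parallax only); blue lid at (271,139). Now the blue cup.

```bash
python3 -m jog '{"jaw":[91,91,91,91,91,91,91,91,91,91],"slide":[[0.8,-0.03,0],[0.87,0,0],[0,0,0.6],[0,0,0.95],[0,0,0.95],[0,0,0.95],[0,0,0.6],[0,0,0.4],[0,0,0],[0,0,0]],"spin":[0,0,0,0,0,0,0,0,0,0]}'
python3 -c "
from h import *
plan(540.2,90.7,37.5,90)"
```

```text
time_s: 29.15
ee_pos: [539.9, 90.7, 56.6]
ee_rot: [179.9, -0.0, 90.0]
force: [-0.6, 0.2, 0.5]
gripper_width: 91.0
gripper_force: 0.0
now [539.9  90.7  56.6] [179.9  -0.   90. ] q1,6 [8. 8.] w 91.0 F [-0.6  0.2  0.5]
units before spin [-0.    0.01  0.64] | after spin [0.   0.01 0.64] | spin 0.0
```

```bash
python3 -m jog '{"jaw":[91,91,91,91,91],"slide":[[0,0,0.4],[0,0,0.24],[0,0,0],[0,0,0],[0,0,0]],"spin":[0,0,0,0,0]}'
python3 -m jog '{"jaw":[65,55,50,50,50,50,50],"slide":[[0,0,0],[0,0,0],[0,0,0],[0,0,0],[0,0,0],[0,0,0],[0,0,0]],"spin":[0,0,0,0,0,0,0]}' 25
python3 -m jog '{"jaw":[50,50,50,50,50,50,50],"slide":[[0,0,-0.3],[0,0,-0.9],[0,0,-0.9],[0,0,-0.9],[0,0,-0.5],[0,0,0],[0,0,0]],"spin":[0,0,0,0,0,0,0]}'
python3 -c "
from h import *
plan(617.7,256.3,135,97)"
```

```text
time_s: 29.65
ee_pos: [539.4, 90.5, 37.2]
ee_rot: [180.0, -0.0, 90.0]
force: [0.1, -0.4, 0.4]
gripper_width: 91.0
gripper_force: 0.0
time_s: 30.35
ee_pos: [539.2, 90.4, 37.1]
ee_rot: [180.0, 0.0, 90.0]
force: [-0.1, -1.1, 1.3]
gripper_width: 60.2
gripper_force: 25.0
time_s: 31.05
ee_pos: [538.8, 90.4, 141.9]
ee_rot: [-180.0, 0.0, 90.0]
force: [0.4, 0.5, -1.0]
gripper_width: 60.2
gripper_force: 25.0
now [538.8  90.4 141.9] [-180.    0.   90.] q1,6 [8. 8.] w 60.2 F [ 0.4  0.5 -1. ]
units before spin [5.53 2.63 0.23] | after spin [5.17 3.29 0.23] | spin -0.88
```

```bash
python3 -m jog '{"jaw":[50,50,50,50,50,50,50,50,50,50],"slide":[[0.6,0.5,0],[0.9,0.6,-0.4],[0.9,0.6,-0.6],[0.9,0.5,-0.6],[0,0,0],[0,0,0],[0,0,0],[0,0,0],[0,0,0],[0,0,0]],"spin":[0,0,0,0,-0.88,0,0,0,0,0]}'
python3 -c "
from h import *
m,f=grab('wrist','w11')
plan(617.7,256.3,142,97)
np.save('m11.npy',m,allow_pickle=True);print(proj(m,(617.7,256.3,6)))"
```

```text
time_s: 32.05
ee_pos: [604.9, 189.0, 189.8]
ee_rot: [-180.0, 0.0, 97.0]
force: [0.2, 0.8, -0.6]
gripper_width: 60.2
gripper_force: 25.0
now [604.9 189.1 189.9] [-180.    0.   97.] q1,6 [16.  9.] w 60.3 F [-0.2  0.2 -0.8]
units before spin [2.17 0.69 1.6 ] | after spin [2.17 0.69 1.6 ] | spin -0.0
(np.float64(295.2075783946861), np.float64(115.10695112834284))
```

View pics/w11.png

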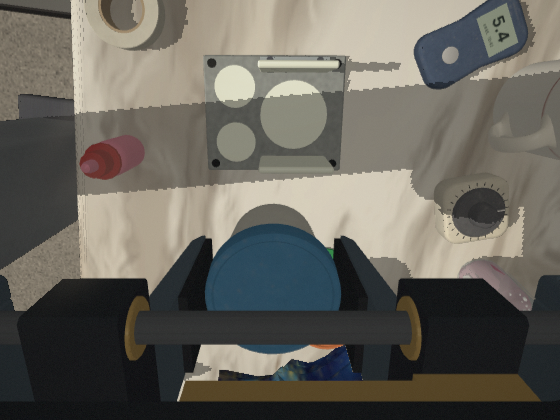

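The disc is at (293,115) and the spots are at (235,87) and (236,142). The disc is within 2 px of my bay estimate.

Run:
```python
from h import *
m=np.load('m11.npy',allow_pickle=True).item();f=cv2.imread('pics/w11.png')[:,:,::-1]
S=[]
for(u,v,R) in((235,87,30),(236,142,26),(293,115,40)):
    r=f[v-R:v+R,u-R:u+R].astype(int);s=r.max(2)-r.min(2);g=r.min(2)
    # plate darker than disc: per-pixel lit/shadow threshold by local ray edges
    P=[]
    for a in np.radians(np.arange(0,360,5)):
        rr=np.arange(8,R-1,.5);x=(R+rr*np.cos(a)).astype(int);y=(R+rr*np.sin(a)).astype(int)
        p=g[y,x];d=p[:-3]/np.maximum(p[3:],1);
        i=np.argmax(d>1.22)
        if d[i]>1.22:P.append((u-R+x[i+1],v-R+y[i+1]))
    w=np.array([onz(m,*q,6) for q in P],np.float32);c=np.median(w,0)
    for _ in range(3):
        rad=np.hypot(*(w-c).T);k=abs(rad-np.median(rad))<2;e=cv2.fitEllipse(w[k]);c=np.array(e[0])
    S.append(c);print(c.round(1),np.round(e[1],1),k.sum())
d=S[0]-S[1];print('yaw',np.degrees(np.arctan2(-d[0],d[1])),np.linalg.norm(d))
```

```text
[559.1 275.5] [34.2 36.1] 54
[565.2 225.2] [35.7 35.8] 72
[615.8 256.3] [60.7 60.9] 69
yaw 6.901053941638055 50.66083908168936
```

```bash
python3 -m jog '{"jaw":[50,50,50,50,50,50,50,50],"slide":[[0.6,0.2,0],[0.9,0.25,0],[0.68,0.17,0],[0,0,0.8],[0,0,0.9],[0,0,0],[0,0,0],[0,0,0]],"spin":[0,0,0,0,0,0,0,0]}'
python3 -c "
from h import *
plan(615.5,256.4,43.5,97)"
```

```text
time_s: 32.9
ee_pos: [616.5, 257.3, 140.6]
ee_rot: [179.8, -0.0, 97.0]
force: [0.3, 0.1, -0.2]
gripper_width: 60.1
gripper_force: 25.0
now [616.5 257.3 140.6] [179.8  -0.   97. ] q1,6 [22. 15.] w 60.1 F [ 0.3  0.1 -0.2]
units before spin [-0.03 -0.05  3.24] | after spin [-0.03 -0.04  3.24] | spin 0.01
```

```bash
python3 -m jog '{"jaw":[50,50,50,50,50,50,50,50,50,50],"slide":[[-0.02,-0.03,0.3],[0,0,0.6],[0,0,0.6],[0,0,0.6],[0,0,0.4],[0,0,0.3],[0,0,0],[0,0,0],[0,0,0],[0,0,0]],"spin":[0,0,0,0,0,0,0,0,0,0]}'
python3 -c "
from h import *
plan(615.5,256.4,43.5,97)"
```

```text
time_s: 33.9
ee_pos: [615.3, 256.1, 55.9]
ee_rot: [179.9, -0.0, 97.0]
force: [-0.1, 1.0, 0.0]
gripper_width: 60.2
gripper_force: 25.0
now [615.3 256.1  55.9] [179.9  -0.   97. ] q1,6 [22. 15.] w 60.2 F [-0.1  1.   0. ]
units before spin [0.01 0.01 0.41] | after spin [0.01 0.01 0.41] | spin 0.0
```

```bash
python3 -m jog '{"jaw":[50,50,50,50,50,50,50,50],"slide":[[0.01,0.01,0.2],[0,0,0.15],[0,0,0.05],[0,0,0],[0,0,0],[0,0,0],[0,0,0],[0,0,0]],"spin":[0,0,0,0,0,0,0,0]}'
```

```text
time_s: 34.7
ee_pos: [614.7, 256.2, 43.1]
ee_rot: [-180.0, 0.0, 97.0]
force: [-1.6, -0.5, 4.1]
gripper_width: 60.1
gripper_force: 25.0
```

```bash
python3 -m jog '{"jaw":[65,91,91,91,91,91,91,91,91,91],"slide":[[0,0,0],[0,0,0],[0,0,0],[0,0,0],[0,0,-0.5],[0,0,-0.9],[0,0,-0.9],[0,0,-0.9],[0,0,-0.9],[0,0,-0.9]],"spin":[0,0,0,0,0,0,0,0,1,1]}' 20
python3 -m jog '{"jaw":[80,60,38,38,38,38,38,38,38,38],"slide":[[0,0,0],[0,0,0],[0,0,0],[0,0,0],[0,0,0],[0,0,0],[0,0,0],[0,0,0],[0,0,0],[0,0,0]],"spin":[1,1,1,1,1,1,1,1,1,1]}' >/dev/null
python3 -m jog '{"jaw":[38,38,38,38,38,38,38,38,38,38],"slide":[[0,0,0],[0,0,0],[-0.26,0.7,0],[-0.26,0.92,0],[-0.26,0.92,0],[-0.26,0.92,0],[-0.26,0.92,0],[-0.26,0.92,0],[-0.26,0.92,0],[-0.26,0.92,0]],"spin":[1,1,0,0,0,0,0,0,0,0]}' >/dev/null
python3 -m jog '{"jaw":[38,38,38,38,38,38,38],"slide":[[-0.26,0.92,0],[-0.26,0.92,0],[0,0.5,0],[0,0,0],[0,0,0],[0,0,0],[0,0,0]],"spin":[0,0,0,0,0,0,0]}'
python3 -c "
from h import *
plan(453.6,-10.7,79,-15.3)
m,f=grab('scene','s12')"
```

```text
time_s: 35.7
ee_pos: [615.1, 256.3, 195.5]
ee_rot: [179.9, -0.0, 80.7]
force: [0.3, 1.0, -0.4]
gripper_width: 91.2
gripper_force: 0.0
time_s: 38.4
ee_pos: [466.6, 2.3, 193.1]
ee_rot: [-180.0, -0.0, -14.9]
force: [0.3, 0.2, -0.2]
gripper_width: 38.2
gripper_force: 0.0
now [466.6   2.3 193.1] [-180.    -0.   -14.9] q1,6 [ -1. 104.] w 38.2 F [ 0.3  0.2 -0.2]
units before spin [-0.31  0.53  3.8 ] | after spin [-0.3   0.53  3.8 ] | spin 0.05
```

View pics/s12.png

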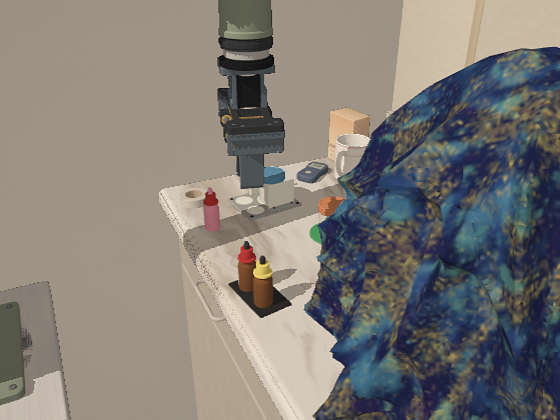

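The blue cup is in the bay at (273,175), the orange one is at (328,207) on green, and both bottles are on the dark mat. Next, the red bottle.

```bash
python3 -m jog '{"jaw":[38,38,38,38,38,38,38,38,38,38],"slide":[[-0.31,0.53,0],[0,0,0.6],[0,0,0.9],[0,0,0.9],[0,0,0.8],[0,0,0.45],[0,0,0.18],[0,0,0],[0,0,0],[0,0,0]],"spin":[0,0,0,0,0,0,0,0,0,0]}'
python3 -m jog '{"jaw":[15,10,10,10,10,10],"slide":[[0,0,0],[0,0,0],[0,0,0],[0,0,0],[0,0,0],[0,0,0]],"spin":[0,0,0,0,0,0]}' 20
python3 -m jog '{"jaw":[10,10,10,10,10,10,10],"slide":[[0,0,-0.3],[0,0,-0.8],[0,0,-0.8],[0,0,-0.8],[0,0,-0.8],[0,0,-0.3],[0,0,0]],"spin":[0,0,0,0,0,0,0]}'
python3 -m jog '{"jaw":[10,10,10,10,10],"slide":[[0,0,0],[0,0,0],[0,0,0],[0,0,0],[0,0,0]],"spin":[-0.95,-0.95,-0.95,0,0]}' >/dev/null
python3 -c "
from h import *
plan(560,275.2,194,7.5)"
```

```text
time_s: 39.45
ee_pos: [453.8, -11.4, 79.0]
ee_rot: [-180.0, -0.1, -15.0]
force: [0.1, 0.5, 0.1]
gripper_width: 37.8
gripper_force: 0.0
time_s: 40.05
ee_pos: [453.4, -11.3, 78.3]
ee_rot: [-180.0, -0.0, -15.0]
force: [0.4, 1.0, 3.5]
gripper_width: 18.0
gripper_force: 20.0
time_s: 40.75
ee_pos: [453.7, -11.4, 193.2]
ee_rot: [-180.0, -0.2, -15.0]
force: [0.3, 0.3, -0.4]
gripper_width: 18.4
gripper_force: 20.0
now [452.5 -11.3 191. ] [-1.8e+02  1.0e-01  7.7e+00] q1,6 [-3. 79.] w 18.1 F [ 0.2  0.2 -0.6]
units before spin [ 4.83 -8.99 -0.11] | after spin [ 4.8 -9.  -0.1] | spin 0.02
```

```bash
python3 -m jog '{"jaw":[10,10,10,10,10,10,10,10,10,10],"slide":[[0.48,-0.7,0],[0.48,-0.92,0],[0.48,-0.92,0],[0.48,-0.92,0],[0.48,-0.92,0],[0.48,-0.92,0],[0.48,-0.92,0],[0.48,-0.92,0],[0.48,-0.92,0],[0.48,-0.92,0]],"spin":[0,0,0,0,0,0,0,0,0,0]}' >/dev/null
python3 -m jog '{"jaw":[10,10,10,10,10],"slide":[[0,0,0.4],[0,0,0.8],[0,0,0.8],[0,0,0],[0,0,0]],"spin":[0,0,0,0,0]}' >/dev/null
python3 -c "
from h import *
plan(560,275.2,80.3,7.5)"
```

```text
now [558.8 274.6 131.7] [1.8e+02 1.0e-01 7.8e+00] q1,6 [ 25. 107.] w 18.4 F [ 0.1 -0.6 -0.3]
units before spin [ 0.05 -0.01  1.71] | after spin [ 0.04 -0.01  1.71] | spin 0.03
```

```bash
python3 -m jog '{"jaw":[10,10,10,10,10,10,10,10,10],"slide":[[0.04,-0.01,0.3],[0,0,0.5],[0,0,0.4],[0,0,0.2],[0,0,0.2],[0,0,0],[0,0,0],[0,0,0],[0,0,0]],"spin":[0,0,0,0,0,0,0,0,0]}'
```

```text
time_s: 43.65
ee_pos: [560.5, 275.8, 84.6]
ee_rot: [-180.0, -0.1, 7.8]
force: [-0.6, 0.3, -0.7]
gripper_width: 18.6
gripper_force: 20.0
```

```bash
python3 -m jog '{"jaw":[10,10,10,10,10,10],"slide":[[-0.01,0.02,0.1],[0,0,0.05],[0,0,0],[0,0,0],[0,0,0],[0,0,0]],"spin":[0,0,0,0,0,0]}'
```

```text
time_s: 44.25
ee_pos: [560.3, 275.2, 80.4]
ee_rot: [-180.0, -0.1, 7.8]
force: [-0.4, 0.1, 5.8]
gripper_width: 18.5
gripper_force: 20.0
```

```bash
python3 -m jog '{"jaw":[25,38,38,38,38,38,38,38,38,38],"slide":[[0,0,0],[0,0,0],[0,0,0],[0,0,-0.5],[0,0,-0.9],[0,0,-0.9],[0,0,-0.9],[0,0,-0.5],[0,0,0],[0,0,0]],"spin":[0,0,0,0,0,0,0,0,0.96,0.96]}'
python3 -m jog '{"jaw":[38,38,38,38,38,38,38,38,38,38],"slide":[[0,0,0],[0,0.6,0],[-0.03,0.95,0],[-0.03,0.95,0],[-0.03,0.95,0],[-0.03,0.95,0],[-0.03,0.95,0],[-0.03,0.95,0],[-0.03,0.95,0],[-0.03,0.95,0]],"spin":[0.96,0,0,0,0,0,0,0,0,0]}' >/dev/null
python3 -m jog '{"jaw":[38,38,38,38,38,38,38,38],"slide":[[-0.03,0.95,0],[-0.03,0.9,0],[0,0.8,0],[0,0.5,0],[0,0,0],[0,0,0],[0,0,0],[0,0,0]],"spin":[0,0,0,0,0,0,0,0]}' >/dev/null
python3 -c "
from h import *
plan(461.5,-61,79.3,-15.3)"
```

```text
time_s: 45.25
ee_pos: [560.1, 275.1, 191.0]
ee_rot: [-180.0, -0.0, -7.8]
force: [1.0, 0.3, -0.9]
gripper_width: 38.0
gripper_force: 0.0
now [462.1 -50.6 190.5] [-180.     0.   -15.1] q1,6 [-8. 97.] w 38.1 F [ 0.   0.4 -0.3]
units before spin [0.07 0.34 3.71] | after spin [0.07 0.34 3.71] | spin 0.02
```

```bash
python3 -m jog '{"jaw":[38,38,38,38,38,38,38,38,38,38],"slide":[[0.07,0.34,0],[0,0,0.6],[0,0,0.9],[0,0,0.9],[0,0,0.8],[0,0,0.4],[0,0,0.1],[0,0,0],[0,0,0],[0,0,0]],"spin":[0,0,0,0,0,0,0,0,0,0]}'
python3 -m jog '{"jaw":[15,10,10,10,10,10],"slide":[[0,0,0],[0,0,0],[0,0,0],[0,0,0],[0,0,0],[0,0,0]],"spin":[0,0,0,0,0,0]}' 20
python3 -m jog '{"jaw":[10,10,10,10,10,10,10],"slide":[[0,0,-0.3],[0,0,-0.8],[0,0,-0.8],[0,0,-0.8],[0,0,-0.8],[0,0,-0.3],[0,0,0]],"spin":[0,0,0,0,0,0,0]}' >/dev/null
python3 -m jog '{"jaw":[10,10,10,10,10],"slide":[[-0.7,-0.2,0],[-0.5,-0.2,0],[0,0,0],[0,0,0],[0,0,0]],"spin":[0,0,-0.95,-0.95,-0.95]}' >/dev/null
python3 -c "
from h import *
plan(566.7,225.6,192,7.8)"
```

```text
time_s: 48.05
ee_pos: [462.1, -61.7, 80.4]
ee_rot: [-180.0, -0.1, -15.2]
force: [-0.2, 0.3, -0.7]
gripper_width: 38.0
gripper_force: 0.0
time_s: 48.65
ee_pos: [461.6, -61.6, 79.8]
ee_rot: [-180.0, -0.0, -15.2]
force: [0.4, -0.1, 2.4]
gripper_width: 18.3
gripper_force: 20.0
now [428.7 -40.1 192.5] [-1.8e+02  1.0e-01  7.9e+00] q1,6 [-7. 75.] w 18.6 F [-0.3 -0.  -1.2]
units before spin [ 5.78 -8.14  0.01] | after spin [ 5.76 -8.15  0.02] | spin 0.02
```

```bash
python3 -m jog '{"jaw":[10,10,10,10,10,10,10,10,10,10],"slide":[[0.5,-0.6,0],[0.6,-0.84,0],[0.6,-0.84,0],[0.6,-0.84,0],[0.6,-0.84,0],[0.6,-0.84,0],[0.6,-0.84,0],[0.6,-0.84,0],[0.6,-0.84,0],[0.5,-0.83,0]],"spin":[0,0,0,0,0,0,0,0,0,0]}' >/dev/null
python3 -m jog '{"jaw":[10,10,10,10,10],"slide":[[0,0,0.4],[0,0,0.8],[0,0,0.8],[0,0,0],[0,0,0]],"spin":[0,0,0,0,0]}' >/dev/null
python3 -c "
from h import *
plan(567.3,225.7,82,7.5)"
```

```text
now [569.1 224.2 132.9] [1.8e+02 1.0e-01 7.6e+00] q1,6 [ 20. 103.] w 18.5 F [-0.3 -0.2  0. ]
units before spin [-0.05 -0.06  1.7 ] | after spin [-0.05 -0.06  1.7 ] | spin 0.01
```

```bash
python3 -m jog '{"jaw":[10,10,10,10,10,10,10,10,10],"slide":[[-0.06,-0.03,0.3],[0,0,0.5],[0,0,0.4],[0,0,0.2],[0,0,0.15],[0,0,0],[0,0,0],[0,0,0],[0,0,0]],"spin":[0,0,0,0,0,0,0,0,0]}'
```

```text
time_s: 52.25
ee_pos: [568.3, 225.6, 87.5]
ee_rot: [-180.0, -0.1, 7.6]
force: [-0.1, -0.4, -0.7]
gripper_width: 18.0
gripper_force: 20.0
```

```bash
python3 -m jog '{"jaw":[10,10,10,10,10,10,10],"slide":[[-0.03,0,0.1],[0,0,0.1],[0,0,0.02],[0,0,0],[0,0,0],[0,0,0],[0,0,0]],"spin":[0,0,0,0,0,0,0]}'
```

```text
time_s: 52.95
ee_pos: [567.7, 225.7, 81.7]
ee_rot: [-180.0, -0.1, 7.6]
force: [-1.2, 0.5, 6.1]
gripper_width: 18.7
gripper_force: 20.0
```

```bash
python3 -m jog '{"jaw":[25,38,38,38,38,38,38,38,38,38],"slide":[[0,0,0],[0,0,0],[0,0,0],[0,0,-0.5],[0,0,-0.9],[0,0,-0.9],[0,0,-0.9],[0,0,-0.9],[0,0,-0.9],[0,0,-0.9]],"spin":[0,0,0,0,0,0,0,0,0,0]}' >/dev/null
python3 -m jog '{"jaw":[38,38,38,38,38,38],"slide":[[-0.8,0.2,-0.5],[-0.8,0.2,-0.5],[-0.2,0.2,0],[0,0,0],[0,0,0],[0,0,0]],"spin":[0,0,0,0,0,0]}'
python3 -c "
from h import *
m,f=grab('wrist','w14');g,f2=grab('side','s14')
for p in((567,225.5,96),(560.3,275.1,96)):print(nub(m,f,*proj(m,p),96))
print(flat(m,blobs(f,'blue',300)[0],70)[:2],flat(m,blobs(f,'orange',300)[0],68)[:2])
cv2.imwrite('pics/both.png',np.hstack([cv2.resize(f,(400,300)),cv2.resize(f2,(400,300))])[:,:,::-1])
"
```

```text
time_s: 54.55
ee_pos: [516.4, 200.5, 286.3]
ee_rot: [180.0, 0.1, 7.6]
force: [-0.2, -0.4, -0.6]
gripper_width: 38.1
gripper_force: 0.0
(array([253.2, 128.7]), np.int32(71), array([565.3, 225.7]))
(array([204., 126.]), np.int32(42), array([561.6, 272.5]))
(array([614.9, 255. ]), array([58. , 58.3])) (array([667.4,  83.3]), array([58.7, 62.1]))
```

View pics/both.png

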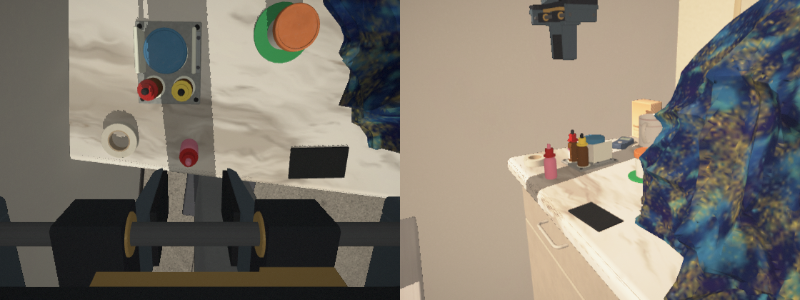

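The blue cup is in the bay, both bottles are upright on their spots, the orange cup is on the green mat and the dark mat is empty. The gripper is clear, so I'm handing in.

```bash
python3 -c "
from workcell import env
print(env.job_done())"
```

```text
the job is handed in; nothing more can be done
None
```

I did the swap in the order asked and handed it in at about 55 s. The orange cup is on the round green mat, the blue cup is in the stand's bay within about 1 mm of centre, and both bottles are back on their own spots. In the last pictures everything was upright and let go; the hand-in itself returned no verdict.

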